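# Stand a rinsed caddy mouth-down on the fold-down drying peg

### The arm

A 7-joint arm with a two-finger parallel gripper is mounted at the origin on the work surface. World frame = base frame: x ahead of the robot, y to its left, z up, the work surface at z = 0. Lengths are in m, angles in rad, forces in N, time in s.
With the tool pointing down it reaches from about 0.425 to 0.8 m from the base axis. Payload 8.3 kg.
Tool frame: the origin (TCP) lies on the centre line of the jaws, within the pads' length; the fingertips stand 22 mm ahead of it and the grasp point (between the pads) lies 3 mm ahead of it (ctrl.nose_length is the distance from the TCP to the fingertips, in m); z points along the fingers, y is the line along which they close (so a half turn about z gives the same grasp; the last joint's range is limited). The gripper opens to 85 mm and grips with 20 to 120 N. Pads are 22 mm wide; open, the fingers measure 114 mm over their backs; the gripper's body (76 mm by 85 mm) begins 54 mm behind the grasp point. The pads swing forward as they close: fully open they stand 13 mm farther back than shut.
Start: joints at [-1.31, 0.383, 0.016, 1.37, -0.006, 1.388, -0.046], TCP at [0.199, 0.593, 0.253] pointing down, gripper open.
Joint ranges: [-2.95, 2.95], [-0.25, 2.06], [-1.52, 1.56], [0.18, 2.33], [-1.44, 4.58], [0.02, 2.06], [-3.01, 3.01]. Speed limits (rad/s): [2.39, 2.39, 3.01, 3.01, 3.14, 3.14, 3.14].

### API

Orientations are given as a unit quaternion [x, y, z, w].
In Python, from station import ctrl gives the robot as it stands.
- The arm moves only by the tool move_arm, never from a script. Its argument "targets" is a list of rows, each an object with "linear": the shift along the tool's x, y, z in units of 40 mm (1.0 is 40 mm), a list of three; "turn": the turn about the tool's z in degrees. In form: [{"linear": [x, y, z], "turn": turn}, ...]. A call has 1 to 20 rows; each row is the pose to reach, as a shift and turn from the pose commanded when the call began, along the tool's axes at that moment; what a row does not reach only later rows make up. A row lasts 1/12 s, in which the tool goes at most 41.7 mm and 7.16 degrees, less where a joint would pass 70% of its speed; a pose out of reach is approached as far as the arm can. A call with a gripper value outside its range is refused whole. "grip" is the finger opening in mm, from 0 to 85.4, set as the call begins (left out, the last holds). The fingers move at their own pace and stop on an object; "newtons" is the grip in N (left out, the last holds). Time passes only in rows, so rows that repeat a pose let the fingers close. It gives the time, the measured TCP pose, the force, the opening and the grip force at its end, in the units of the state.
- ctrl.read_state(): the state, without advancing time (a new reading comes with each control period).
- ctrl.get_image(name): name is "side" or "top" or "wrist"; returns a dict with "image" (420x560x3 uint8, red, green, blue), "range_z" (420x560 float32, m along the optical axis (not along the pixel's ray), 0 where there is no reading), "camera_matrix" (3x3 intrinsics, pixels), "rvec" (rotation vector, rad) and "tvec" (3), from world to camera coordinates, as OpenCV has them. Camera axes: x right, y down, z forward; pixel columns grow to the right and rows downward; lengths in m; the calibration is good to about 2 mm. A picture is of the moment at which its call begins.
- ctrl.sign_off(): hands the job in; it is judged then, once.
The state is a dict: "time_s": time; "qpos": joint angles; "qd": joint speeds; "tau": joint torques, N m; "eef_pos": TCP position; "ee_rot": TCP orientation; "contact_force": force on the tool from outside, world axes, zero at the start; "moment": the same for the moment, N m; "grip_width": finger opening in m; "gripper_force": force on a finger pad.
Only numpy, scipy, OpenCV 4.12 (cv2) and the standard library are available. Lean on these libraries where they do the work, as an engineer would, in place of code of your own. Each camera call takes 0.05 s, during which the arm holds its last target. There are 200 camera calls.

### The job

Put the rinsed square steel caddy up to drain: fold the drying peg on the drip board down level, slide the lying caddy onto it until its rim is fully home against the peg's steel seat plate, then swing the peg all the way up with its side lever so that the caddy stands mouth-down on the upright peg, and let go. Work gently: do not ram or crush the thin caddy, do not let it tumble or slam, and leave the other kitchen things where they are.

Things in the scene. Friction and masses are not known exactly. Their poses are not given: they have to be found in the camera images.
- rack: Fixed walnut-coloured drip board. Origin on the counter (z=0) under it; +x is the way the caddy slides onto the peg, z up. Flat top 20 mm above the counter, no side walls, x -135 to 74, y -100 to 100 mm. Two steel hinge posts, 10 mm thick, 84 mm high, at x 97 to 123, y +-74 mm; a wooden foot 20 mm high runs from each to x=150 mm.
- rack_hinge (a point): Middle of the peg's hinge axis: at (110, 0, 66) mm in the rack frame, i.e. 66 mm above the counter. The hinge axis is the rack's y axis. Axes as the rack.
- peg (a joint): Peg angle, rad: 0 = level, pointing to rack -x, on its lower stop; 1.571 upright; upper stop 1.60. Starts part-way (0.25 to 0.7). Stiff hinge, 0.25 N m friction: the empty peg stays where left; loaded, it falls back to level if let go below about 0.9. Lifting the loaded lever at its grip takes about 7 N.
- peg_seat (a point): Centre of the seat plate's face, 10 mm from the hinge axis. The peg is a round pale wooden post, diameter 68 mm, standing 78 mm out of a steel seat plate 112 mm square, 6 mm thick, on which the caddy's rim rests; its free end is a hemisphere. Axes turn with the peg: -x runs along the peg to its nose, y along the hinge.
- peg_nose (a point): Tip of the peg's rounded nose, 88 mm from the hinge axis along the peg's -x.
- peg_grip (a point): Middle of the grip: a black round bar, diameter 18 mm, 72 mm long, parallel to the hinge, ending the side lever (an 8 mm steel bar beside the peg, 115 mm to its -y side) and pointing away from the peg. At (-95, -155, 0) mm from rack_hinge in the peg's turning axes: 66 mm above the counter with the peg level; 161 mm, over the hinge axis, when upright. Can be pressed or pinched from above.
- caddy: Loose hollow square caddy of thin steel, lying on its side on the board: outside 92 x 92, length 105, walls and closed bottom 4, inside 84 x 84 x 101 deep (mm), about 0.35 kg (varies). Too wide to grasp across. Origin: centre of the side it lies on at the start; x points out of its mouth (towards the peg, up to 0.25 rad askew and 25 mm off line), z up at the start. Friction varies.
- caddy_mouth (a point): Centre of the caddy's open mouth, in the plane of its rim: at (52.5, 0, 46) mm in the caddy frame.
- caddy_base (a point): Centre of the outer face of the caddy's closed bottom: at (-52.5, 0, 46) mm in the caddy frame.
- jar_large: Bystander: clear glass flip-top jar, diameter 80, height 130 mm. Origin under its centre.
- jar_small: Bystander: clear glass flip-top jar, diameter 68, height 95 mm. Origin under its centre.
- grinder: Bystander: blue plastic grinder, diameter 52, height 145 mm. Origin under its centre.
- scoop: Bystander: small walnut scoop lying flat, 122 mm long, 42 wide, 23 high, handle to its -x. Origin on the counter under its middle.
- garlic_press: Bystander: brushed aluminium garlic press lying flat, 192 mm long, 44 wide, 28 high, pot end to its +x. Origin on the counter under it.
- pinch_bowl: Bystander: small white bowl, diameter 80, height 35 mm. Origin under its centre.
Mind the look-alikes: they are no part of the job. Leave any green or pink look-alike of the caddy alone.

How it is judged:
By the outcome, as a careful person would: the job done as asked, in the order asked, and still so for the second after the job is handed in, with the robot touching nothing.
It also fails if it takes over 72 s, if anything falls off the work surface, if the arm or the gripper's body presses on something with over 40 N, if the wrist force passes 120 N, or if a joint passes its speed limit or range.

## Working session

There is one attempt and no reset: what is moved stays moved. The work goes in short steps, Python scripts to look and compute and a tool call to move; the robot and the scene stay as the last step left them, time stands still between calls to the robot, and variables do not carry over. Pictures are saved under pics/ and viewed, at most 10 in all, crops included, and the job is handed in when it is done.

Besides the shell and the picture viewer there is one more tool, called by a JSON object that holds its "fn" and its "kwargs". move_arm: Moves the arm, as the interface text tells. Its arguments: {"type":"object","properties":{"targets":{"type":"array"},"grip":{"type":"number"},"newtons":{"type":"number"}},"required":["targets"]}

```bash
mkdir -p pics; ls
cat > h.py <<'E'
import numpy as np, cv2
from scipy.spatial.transform import Rotation as Ro
from station import ctrl
def cam(n):
    d=ctrl.get_image(n); d['R']=cv2.Rodrigues(np.array(d['rvec'],float))[0]; d['t']=np.array(d['tvec'],float).ravel(); return d
def save(d,f): cv2.imwrite(f,d['image'][:,:,::-1])
def pts(d):
    z=d['range_z'];K=np.array(d['camera_matrix']);v,u=np.mgrid[:z.shape[0],:z.shape[1]]
    c=np.stack([(u-K[0,2])/K[0,0]*z,(v-K[1,2])/K[1,1]*z,z],-1)
    w=(c-d['t'])@d['R']; w[z<=0]=np.nan; return w
def ray(d,u,v,h):
    K=np.array(d['camera_matrix']);r=d['R'].T@np.linalg.inv(K)@[u,v,1];o=-d['R'].T@d['t'];return o+r*(h-o[2])/r[2]
def proj(d,p): return cv2.projectPoints(np.array(p,float).reshape(-1,1,3),d['rvec'],d['tvec'],np.array(d['camera_matrix']),None)[0].reshape(-1,2)
E
python3 - <<'E'
from h import *
s=ctrl.read_state(); print(s['eef_pos'],s['ee_rot'],s['contact_force'],ctrl.nose_length)
for n in('top','side'):
    d=cam(n);save(d,f'pics/{n}0.png');np.savez(f'{n}0.npz',**d);print(n,-d['R'].T@d['t'])
E
```

```text
pics
[0.19868298 0.59208731 0.25227452] [ 1.61155672e-01  9.86928517e-01 -9.65006789e-04 -1.42780733e-04] [ 0.10556759 -0.00854458 -0.62914661] 0.022
top [0.36996031 0.06264143 1.16154045]
side [0.48657796 0.6684419  0.72677733]
```

View pics/top0.png

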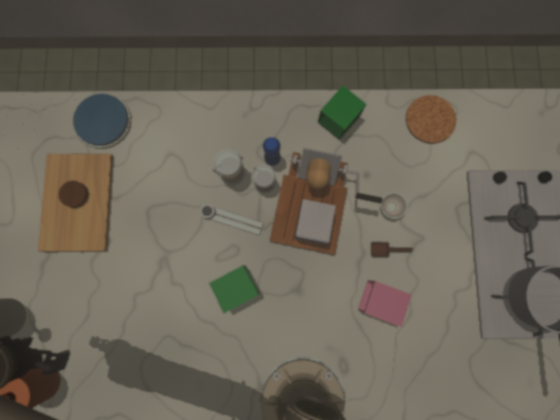

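View pics/side0.png

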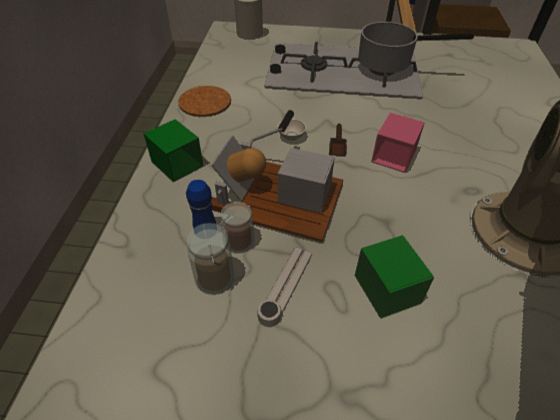

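Candidates in top view: the grey steel caddy on the board at (316,222), green boxes at (342,112) and (235,288), and a pink one at (385,303). I choose the grey one. The black grip is at (369,198), beside the bowl at (393,207).

Run:
```python
from h import *
d={k:v for k,v in np.load('top0.npz').items()}
e={k:v for k,v in np.load('side0.npz').items()}
W=np.concatenate([pts(d).reshape(-1,3),pts(e).reshape(-1,3)]);C=np.concatenate([d['image'].reshape(-1,3),e['image'].reshape(-1,3)]).astype(int)
T=pts(d); 
print('counter z',np.nanmedian(T[150:260,100:200,2][...]), T[260,290],T[290,330])
roi=T[140:260,265:410]
hsv=cv2.cvtColor(d['image'],cv2.COLOR_RGB2HSV)[140:260,265:410]
z=roi[...,2]
def rect(m,name):
    m=cv2.morphologyEx(m.astype(np.uint8),cv2.MORPH_OPEN,np.ones((2,2)))
    c=max(cv2.findContours(m,0,2)[0],key=cv2.contourArea)[:,0]
    P=roi[c[:,1],c[:,0]];P=P[~np.isnan(P[:,0])]
    r=cv2.minAreaRect((P[:,:2]*1000).astype(np.float32)); print(name,r,'z',np.nanmedian(P[:,2]),len(P)); print(cv2.boxPoints(r).round())
g=hsv[...,1]<70
xx=roi[...,0]
rect((abs(z-.112)<.006)&g,'caddy top')
rect((abs(z-.020)<.006)&(hsv[...,1]>80),'board')
blk=(hsv[...,2]<50)&(z>.05)
P=roi[blk&(roi[...,1]<-.0)];print('black',len(P),np.nanmean(P,0),np.nanmin(P,0),np.nanmax(P,0))
# peg orange: wood, side
for n,q in(('t',d),('s',e)):
    Q=pts(q);h=cv2.cvtColor(q['image'],cv2.COLOR_RGB2HSV);m=(h[...,0]<22)&(h[...,1]>100)&(h[...,2]>110)&(Q[...,2]>.04)&(abs(Q[...,0]-.6)<.2)
    P=Q[m];print(n,len(P),np.median(P,0),np.percentile(P,2,0),np.percentile(P,98,0))
im=d['image'][130:265,250:420];cv2.imwrite('pics/crop.png',cv2.convertScaleAbs(cv2.resize(im[:,:,::-1],None,fx=4.4,fy=4.4,interpolation=2),alpha=1.5))
```

```text
counter z 0.001260084188679222 [ 0.39887505  0.03045465 -0.00051227] [ 3.09684421e-01 -8.71015277e-02  2.30681507e-04]
caddy top ((505.27545166015625, -47.84759521484375), (102.87686157226562, 110.79115295410156), 78.42372131347656) z 0.11042775267357476 55
[[ 441.  -87.]
 [ 549. -109.]
 [ 570.   -9.]
 [ 461.   14.]]
board ((551.0858764648438, -34.997772216796875), (200.0890350341797, 242.7869873046875), 77.58576965332031) z 0.019965459147686767 137
[[ 411. -107.]
 [ 648. -159.]
 [ 691.   37.]
 [ 454.   89.]]
black 19 [ 0.56428039 -0.17657605  0.12883016] [ 0.55673151 -0.20907612  0.12328402] [ 0.56842995 -0.15420755  0.13128627]
t 315 [ 0.63682602 -0.04876043  0.12431036] [ 0.60989777 -0.06872225  0.10339401] [ 0.67873524 -0.02485064  0.13280802]
s 404 [ 0.64002584 -0.03821984  0.12125388] [ 0.61208654 -0.06243285  0.097432  ] [ 0.68253148 -0.01987082  0.13052823]
```

View pics/crop.png

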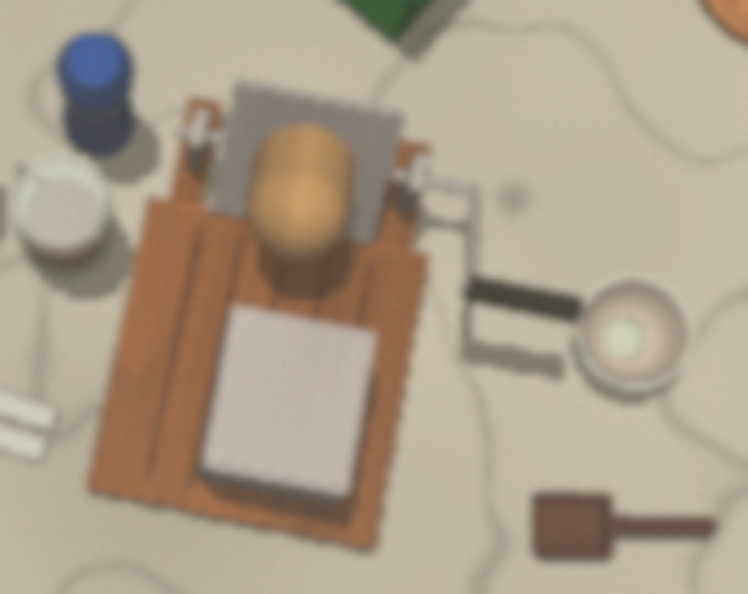

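The crop confirms the grey caddy on the board with its mouth toward the peg. The peg is tilted up, and the black grip at crop (525,300) ends close to the bowl at (630,340). Now I refine the rack and caddy poses.

Run:
```python
from h import *
d={k:v for k,v in np.load('top0.npz').items()}
e={k:v for k,v in np.load('side0.npz').items()}
for n,u in(('rear-left',(90,490)),('rear-right',(373,550)),('front-right',(425,255)),('front-left',(150,200))):
    print(n,ray(d,250+u[0]/4.4-.4,130+u[1]/4.4-.4,.02)[:2].round(4))
for n,u in(('c rearL',(202,470)),('c rearR',(350,497)),('c mouthR',(378,332)),('c mouthL',(232,305))):
    print(n,ray(d,250+u[0]/4.4-.4,130+u[1]/4.4-.4,.112)[:2].round(4))
for n,u in(('grip a',(470,288)),('grip b',(580,309))):
    print(n,ray(d,250+u[0]/4.4-.4,130+u[1]/4.4-.4,.125)[:2].round(4))
for n,u in(('postL',(199,125)),('postR',(415,165))):
    print(n,ray(d,250+u[0]/4.4-.4,130+u[1]/4.4-.4,.084)[:2].round(4))
for nm,q in(('top',d),('side',e)):
    Q=pts(q);h=cv2.cvtColor(q['image'],cv2.COLOR_RGB2HSV)
    g=(h[...,1]<75)
    def sel(m): return Q[m&~np.isnan(Q[...,0])]
    P=sel(g&(Q[...,0]>.6)&(Q[...,0]<.75)&(abs(Q[...,1]+.05)<.075)&(Q[...,2]>.05)&(Q[...,2]<.15))
    for _ in range(4):
        c=P.mean(0);n=np.linalg.svd(P-c)[2][2];r=(P-c)@n;P=P[abs(r)<max(.002,1.5*r.std())]
    n=n*np.sign(n[2]);print(nm,'plate n',n.round(3),'c',c.round(4),len(P),'theta',np.arcsin(n[2]),'yaw',np.degrees(np.arctan2(-n[1],-n[0])))
    P=sel(g&(Q[...,2]>.106)&(Q[...,2]<.118)&(Q[...,0]<.575)&(Q[...,0]>.43)&(abs(Q[...,1]+.05)<.085))
    r=cv2.minAreaRect((P[:,:2]*1000).astype(np.float32));print(' caddy',r,len(P),np.median(P[:,2]))
    P=sel((h[...,2]<70)&(Q[...,2]>.1)&(Q[...,2]<.14)&(abs(Q[...,0]-.565)<.03)&(abs(Q[...,1]+.19)<.05));print(' grip',len(P),P.mean(0),P.min(0),P.max(0))
    P=sel((abs(Q[...,2]-.03)<.02)&(Q[...,1]<-.18)&(Q[...,1]>-.35)&(abs(Q[...,0]-.55)<.06)&(Q[...,2]>.015));print(' bowl',P.min(0),P.max(0),len(P))
    P=sel((Q[...,2]>.03)&(Q[...,1]>.03)&(Q[...,1]<.1)&(abs(Q[...,0]-.6)<.06));print(' jarS',P.min(0),P.max(0),len(P))
```

```text
rear-left [0.455  0.0896]
rear-right [ 0.4131 -0.1004]
front-right [ 0.6154 -0.1425]
front-left [0.6559 0.0472]
c rearL [0.46   0.0177]
c rearR [ 0.4425 -0.074 ]
c mouthR [ 0.5463 -0.0946]
c mouthL [ 0.5643 -0.0028]
grip a [ 0.5715 -0.1511]
grip b [ 0.5577 -0.2192]
postL [0.6905 0.0152]
postR [ 0.6622 -0.1266]
top plate n [-0.804  0.172  0.569] c [ 0.6807 -0.0576  0.0937] 450 theta 0.6057626830255268 yaw -12.111310624921384
 caddy ((504.4167785644531, -38.99763488769531), (92.14845275878906, 105.63531494140625), 78.24163818359375) 1258 0.11273466080073208
 grip 115 [ 0.56364201 -0.18401162  0.12772158] [ 0.55161194 -0.2169821   0.11594844] [ 0.57622738 -0.15007079  0.13498303]
 bowl [ 0.52150658 -0.31946523  0.01502633] [ 0.59756836 -0.2442122   0.04052411] 320
 jarS [0.60326146 0.0729796  0.03035175] [0.65936555 0.09982083 0.10111145] 205
side plate n [-0.801  0.178  0.571] c [ 0.6852 -0.0432  0.0941] 575 theta 0.6080439103173149 yaw -12.536207967356695
 caddy ((504.7730407714844, -36.725582122802734), (95.97122192382812, 105.22567749023438), 78.32830810546875) 1404 0.11142006984888939
 grip 167 [ 0.56626706 -0.17725245  0.12457044] [ 0.5510933  -0.22131756  0.10603591] [ 0.59375088 -0.14718273  0.13080969]
 bowl [ 0.52102352 -0.31781779  0.01509244] [ 0.59663307 -0.23844027  0.03704107] 264
 jarS [0.60543371 0.07289361 0.07432539] [0.65988095 0.09991364 0.09728072] 191
```

```bash
cat >> h.py <<'E'
YAW=-12.2; c_,s_=np.cos(np.radians(YAW)),np.sin(np.radians(YAW))
HG=np.array([.675,-.056,.066])
def rk(x,y,z): # rack-frame offsets from hinge (m) -> world
    return HG+[c_*x-s_*y,s_*x+c_*y,z]
def inv(p): p=np.array(p)-HG; return np.array([c_*p[0]+s_*p[1],-s_*p[0]+c_*p[1],p[2]])
def rel(p,yyaw=None):
    s=ctrl.read_state();R=Ro.from_quat(s['ee_rot']);l=R.inv().apply(np.array(p)-s['eef_pos'])/.04
    y=R.as_matrix()[:,1];a=np.degrees(np.arctan2(y[1],y[0]));t=None if yyaw is None else -((yyaw-a+180)%360-180)
    print('lin',l.round(3),'turn',t)
E
python3 - <<'E'
from h import *
rel([.50,.25,.25],25); rel(rk(-.078,-.155,.15),YAW); print(rk(-.078,-.155,.054))
E
```

```text
lin [-9.863 -5.714  0.069] turn 46.45414296122809
lin [-14.934 -15.64    0.937] turn 83.65414296122809
[ 0.56600622 -0.19101613  0.12      ]
```

{"fn": "move_arm", "kwargs": {"targets": [{"linear": [-1,-0.55,0],"turn": 4.5},{"linear": [-2,-1.1,0],"turn": 9},{"linear": [-3,-1.7,0],"turn": 13.5},{"linear": [-4,-2.3,0],"turn": 18},{"linear": [-5,-2.9,0],"turn": 22.5},{"linear": [-6,-3.5,0],"turn": 27},{"linear": [-7,-4.0,0],"turn": 31.5},{"linear": [-8,-4.6,0],"turn": 36},{"linear": [-9,-5.2,0],"turn": 41},{"linear": [-9.86,-5.7,0],"turn": 46},{"linear": [-10.2,-6.6,0],"turn": 50},{"linear": [-10.7,-7.5,0],"turn": 54},{"linear": [-11.2,-8.4,0],"turn": 58},{"linear": [-11.7,-9.3,0],"turn": 62},{"linear": [-12.2,-10.2,0],"turn": 66},{"linear": [-12.7,-11.1,0],"turn": 70},{"linear": [-13.2,-12,0],"turn": 74},{"linear": [-13.7,-13,0],"turn": 78},{"linear": [-14.2,-14,0],"turn": 82},{"linear": [-14.6,-14.8,0.3],"turn": 83.7}], "grip": 50, "newtons": 30}}

```text
time_s: 1.77
eef_pos: [0.5604, -0.1281, 0.2473]
ee_rot: [0.78, 0.626, 0.001, 0.001]
contact_force: [1.3, 1.2, -0.3]
grip_width: 0.0503
gripper_force: 0.0
```

Run:
```python
from h import *
rel(rk(-.078,-.157,.12),YAW); rel(rk(-.078,-.157,.058),YAW)
s=ctrl.read_state();print(s['eef_pos'],s['qpos'],s['contact_force'],s['grip_width'],s['time_s'])
d=cam('top');save(d,'pics/t1.png')
```

```text
lin [-1.556  0.473  1.532] turn -0.26508781082281985
lin [-1.556  0.47   3.082] turn -0.26508781082281985
[ 0.56040786 -0.12812378  0.24725866] [-0.3633449   0.31742311  0.67981239  1.54968733 -0.20321655  1.34446405
  0.11983821] [ 1.34166027  1.24325262 -0.26262253] 0.050278179631007974 1.7667
```

{"fn": "move_arm", "kwargs": {"targets": [{"linear": [-0.8,0.2,0.3],"turn": 0},{"linear": [-1.5,0.45,0.8],"turn": 0},{"linear": [-1.5,0.45,1.2],"turn": 0},{"linear": [-1.5,0.45,1.2],"turn": 0}]}}

```text
time_s: 2.15
eef_pos: [0.5625, -0.1901, 0.1944]
ee_rot: [0.78, 0.626, -0.002, -0.002]
contact_force: [0.0, 1.0, -0.6]
grip_width: 0.0502
gripper_force: 0.0
```

Run:
```python
from h import *
rel(rk(-.078,-.157,.058),YAW)
d=cam('wrist');save(d,'pics/w1.png');d=cam('side')
cv2.imwrite('pics/s1.png',cv2.resize(d['image'][60:270,130:410,::-1],None,fx=2.5,fy=2.5))
```

```text
lin [-0.053  0.103  1.761] turn -0.28018936438795095
```

View pics/w1.png

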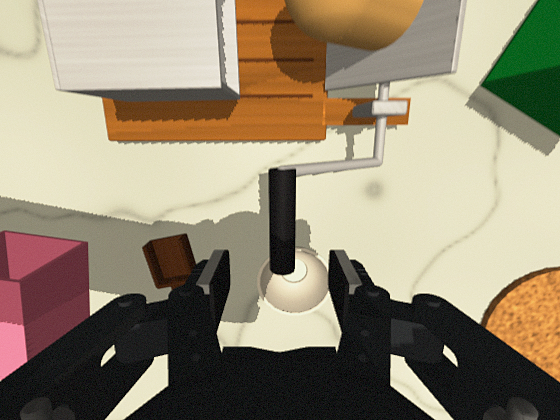

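The wrist view shows the bar at (282,220), centred between the pads at (215,290) and (345,290), with the bowl just beyond it. I descend and pinch.

{"fn": "move_arm", "kwargs": {"targets": [{"linear": [0,0.1,0.5],"turn": 0},{"linear": [0,0.1,1.0],"turn": 0},{"linear": [0,0.1,1.4],"turn": 0},{"linear": [0,0.1,1.75],"turn": 0},{"linear": [0,0.1,1.75],"turn": 0}]}}

```text
time_s: 2.67
eef_pos: [0.5684, -0.1867, 0.1266]
ee_rot: [0.778, 0.629, -0.001, -0.001]
contact_force: [-0.9, -0.1, -1.0]
grip_width: 0.0499
gripper_force: 0.0
```

{"fn": "move_arm", "kwargs": {"targets": [{"linear": [0,0,0],"turn": 0},{"linear": [0,0,0],"turn": 0},{"linear": [0,0,0],"turn": 0},{"linear": [0,0,0],"turn": 0},{"linear": [0,0,0],"turn": 0},{"linear": [0,0,0],"turn": 0}], "grip": 10, "newtons": 30}}

```text
time_s: 3.17
eef_pos: [0.5649, -0.1878, 0.1292]
ee_rot: [0.779, 0.627, -0.002, -0.004]
contact_force: [-22.3, 8.4, 15.7]
grip_width: 0.0168
gripper_force: 30.4
```

Run:
```python
from h import *
s=ctrl.read_state();print(inv(s['eef_pos']),s['contact_force'],s['time_s'])
# arc from measured
th0=.607
for th in np.linspace(.607,-.03,9)[1:]:
    print(round(th,2),((-.095*np.cos(th)+.095*np.cos(th0))/.04).round(3),((-.095*np.sin(th)+.095*np.sin(th0))/.04).round(3))
```

```text
[-0.0797927  -0.15213389  0.06321201] [-22.32068491   8.43466196  15.65737899] 3.1667
0.53 -0.102 0.159
0.45 -0.19 0.326
0.37 -0.265 0.5
0.29 -0.326 0.679
0.21 -0.373 0.862
0.13 -0.404 1.049
0.05 -0.421 1.237
-0.03 -0.423 1.426
```

{"fn": "move_arm", "kwargs": {"targets": [{"linear": [0,-0.15,0.05],"turn": 0},{"linear": [0,-0.2,0.16],"turn": 0},{"linear": [0,-0.24,0.25],"turn": 0},{"linear": [0,-0.28,0.33],"turn": 0},{"linear": [0,-0.32,0.42],"turn": 0},{"linear": [0,-0.355,0.5],"turn": 0},{"linear": [0,-0.38,0.59],"turn": 0},{"linear": [0,-0.41,0.68],"turn": 0},{"linear": [0,-0.43,0.77],"turn": 0},{"linear": [0,-0.46,0.86],"turn": 0},{"linear": [0,-0.48,0.95],"turn": 0}]}}

```text
time_s: 4.08
eef_pos: [0.5503, -0.1845, 0.0916]
ee_rot: [0.778, 0.628, 0.001, -0.0]
contact_force: [-5.3, 2.6, 4.7]
grip_width: 0.0165
gripper_force: 32.5
```

{"fn": "move_arm", "kwargs": {"targets": [{"linear": [0,-0.02,0.1],"turn": 0},{"linear": [0,-0.03,0.2],"turn": 0},{"linear": [0,-0.035,0.3],"turn": 0},{"linear": [0,-0.035,0.38],"turn": 0},{"linear": [0,-0.035,0.45],"turn": 0},{"linear": [0,-0.035,0.5],"turn": 0}]}}

```text
time_s: 4.58
eef_pos: [0.5486, -0.1841, 0.0711]
ee_rot: [0.778, 0.628, 0.0, -0.001]
contact_force: [-7.3, 4.1, 13.7]
grip_width: 0.0168
gripper_force: 34.8
```

```bash
cat > m.py <<'E'
from h import *
def plate(q):
    Q=pts(q);h=cv2.cvtColor(q['image'],cv2.COLOR_RGB2HSV)
    m=(h[...,0]<22)&(h[...,1]>100)&(h[...,2]>90)&(Q[...,2]>.045)&(Q[...,0]>.53)&(Q[...,0]<.69)&(abs(Q[...,1]+.04)<.06)
    P=np.array([inv(p) for p in Q[m]]);print('peg pts in hinge axes',len(P),np.median(P,0).round(3),np.percentile(P,2,0).round(3),np.percentile(P,98,0).round(3))
def grip(q):
    Q=pts(q);h=cv2.cvtColor(q['image'],cv2.COLOR_RGB2HSV)
def caddy(q):
    Q=pts(q);h=cv2.cvtColor(q['image'],cv2.COLOR_RGB2HSV)
    m=(h[...,1]<75)&(abs(Q[...,2]-.112)<.006)
    P=np.array([inv(p) for p in Q[m]]);P=P[(abs(P[:,1])<.09)&(P[:,0]<-.013)&(P[:,0]>-.25)]
    r=cv2.minAreaRect((P[:,:2]*1000).astype(np.float32));print('caddy hinge axes',np.round(r[0],1),np.round(r[1],1),round(r[2],2),len(P),'x range',np.percentile(P[:,0],[.5,99.5]).round(4),'y',np.percentile(P[:,1],[.5,99.5]).round(4))
E
python3 - <<'E'
from m import *
s=ctrl.read_state();print(inv(s['eef_pos']),s['contact_force'])
d=cam('side');plate(d);caddy(d);cv2.imwrite('pics/s2.png',cv2.resize(d['image'][60:270,130:410,::-1],None,fx=2.5,fy=2.5))
d=cam('top');plate(d);caddy(d)
E
```

```text
[-0.0964788  -0.15191848  0.00511541] [-7.26103455  4.07013896 13.68341618]
peg pts in hinge axes 618 [-0.048  0.014  0.027] [-0.081 -0.018  0.011] [-0.015  0.031  0.035]
caddy hinge axes [-170.6  -17.9] [105.1  97.9] 0.35 1402 x range [-0.223  -0.1185] y [-0.0638  0.0298]
peg pts in hinge axes 503 [-0.05   0.     0.028] [-0.082 -0.028  0.012] [-0.015  0.029  0.038]
caddy hinge axes [-170.3  -19.3] [105.8  92. ] 0.72 1261 x range [-0.2227 -0.1186] y [-0.065   0.0262]
```

The peg is level: its top sits 34 mm above the hinge along its length, and the force from the stop is felt. I release, rise and go to the caddy's -y side.

{"fn": "move_arm", "kwargs": {"targets": [{"linear": [0,0,-0.1],"turn": 0},{"linear": [0,0,-0.12],"turn": 0},{"linear": [0,0,-0.12],"turn": 0},{"linear": [0,0,-0.12],"turn": 0},{"linear": [0,0,-0.6],"turn": 0},{"linear": [0,0,-1.4],"turn": 0},{"linear": [0,0,-2.2],"turn": 0},{"linear": [0.5,-0.6,-2.2],"turn": 0},{"linear": [0.9,-1.2,-2.2],"turn": 0},{"linear": [1.4,-1.85,-2.2],"turn": 0},{"linear": [1.4,-1.85,-2.2],"turn": 0},{"linear": [1.4,-1.85,-2.2],"turn": 0}], "grip": 45}}

```text
time_s: 5.68
eef_pos: [0.4877, -0.1128, 0.1585]
ee_rot: [0.778, 0.629, 0.001, -0.0]
contact_force: [0.8, -0.3, -0.1]
grip_width: 0.0451
gripper_force: 0.0
```

Run:
```python
from m import *
s=ctrl.read_state();print(inv(s['eef_pos']),s['contact_force']);rel(rk(-.1704,-.095,.012),YAW)
d=cam('side');plate(d)
```

```text
[-0.17102693 -0.09505604  0.09247053] [ 0.75389925 -0.33680057 -0.11171307]
lin [-2.000e-03  1.500e-02  2.012e+00] turn 0.1107379150598149
peg pts in hinge axes 620 [-0.049  0.014  0.027] [-0.08  -0.017  0.011] [-0.014  0.031  0.034]
```

Descend with the fingers wide open, then push towards +y in small steps.

{"fn": "move_arm", "kwargs": {"targets": [{"linear": [0,0,0],"turn": 0},{"linear": [0,0,0.5],"turn": 0},{"linear": [0,0,1.0],"turn": 0},{"linear": [0,0,1.5],"turn": 0},{"linear": [0,0,2.0],"turn": 0},{"linear": [0,0,2.0],"turn": 0},{"linear": [0,0,2.0],"turn": 0}], "grip": 80}}

```text
time_s: 6.32
eef_pos: [0.4879, -0.1157, 0.0777]
ee_rot: [0.779, 0.627, -0.001, -0.0]
contact_force: [-0.3, -0.2, 0.8]
grip_width: 0.08
gripper_force: 0.0
```

{"fn": "move_arm", "kwargs": {"targets": [{"linear": [0.06,0,0],"turn": 0},{"linear": [0.12,0,0],"turn": 0},{"linear": [0.18,0,0],"turn": 0},{"linear": [0.24,0,0],"turn": 0},{"linear": [0.3,0,0],"turn": 0},{"linear": [0.36,0,0],"turn": 0},{"linear": [0.42,0,0],"turn": 0},{"linear": [0.48,0,0],"turn": 0},{"linear": [0.54,0,0],"turn": 0},{"linear": [0.6,0,0],"turn": 0},{"linear": [0.6,0,0],"turn": 0}]}}

```text
time_s: 7.23
eef_pos: [0.4934, -0.0907, 0.0782]
ee_rot: [0.778, 0.628, -0.0, -0.0]
contact_force: [-0.6, 0.8, -0.5]
grip_width: 0.0802
gripper_force: 0.0
```

Run:
```python
from m import *
s=ctrl.read_state();print(inv(s['eef_pos']),s['contact_force'])
d=cam('side');caddy(d);d=cam('top');caddy(d)
```

```text
[-0.17016382 -0.0723206   0.01222192] [-0.61993204  0.84284761 -0.52877078]
caddy hinge axes [-169.5  -23.5] [118.1 140.8] 89.49 1507 x range [-0.2326 -0.1098] y [-0.0783  0.0343]
caddy hinge axes [-170.8   -9.7] [105.3  83. ] 0.45 1065 x range [-0.2227 -0.1186] y [-0.0483  0.0311]
```

{"fn": "move_arm", "kwargs": {"targets": [{"linear": [0.05,0,0],"turn": 0},{"linear": [0.1,0,0],"turn": 0},{"linear": [0.15,0,0],"turn": 0},{"linear": [0.2,0,0],"turn": 0},{"linear": [0.25,0,0],"turn": 0},{"linear": [0.3,0,0],"turn": 0},{"linear": [0.345,0,0],"turn": 0},{"linear": [0.345,0,0],"turn": 0},{"linear": [0.345,0,0],"turn": 0}]}}

```text
time_s: 8.08
eef_pos: [0.4963, -0.077, 0.0782]
ee_rot: [0.778, 0.628, 0.0, -0.0]
contact_force: [0.8, -0.1, 0.4]
grip_width: 0.0804
gripper_force: 0.0
```

{"fn": "move_arm", "kwargs": {"targets": [{"linear": [-0.2,0,0],"turn": 0},{"linear": [-0.4,0,0],"turn": 0},{"linear": [-0.5,0,-0.5],"turn": 0},{"linear": [-0.5,0,-1.3],"turn": 0},{"linear": [-0.5,0,-2.1],"turn": 0},{"linear": [-0.5,-0.8,-2.1],"turn": 7},{"linear": [-0.5,-1.6,-2.1],"turn": 14},{"linear": [-0.5,-2.4,-2.1],"turn": 21},{"linear": [-0.3,-2.4,-2.1],"turn": 28},{"linear": [0,-2.4,-2.1],"turn": 35},{"linear": [0.3,-2.4,-2.1],"turn": 42},{"linear": [0.6,-2.4,-2.1],"turn": 49},{"linear": [0.9,-2.4,-2.1],"turn": 56},{"linear": [1.2,-2.4,-2.1],"turn": 63},{"linear": [1.45,-2.4,-2.1],"turn": 70},{"linear": [1.45,-2.4,-2.1],"turn": 77},{"linear": [1.45,-2.4,-2.1],"turn": 84},{"linear": [1.45,-2.4,-2.1],"turn": 90},{"linear": [1.45,-2.4,-2.1],"turn": 90}]}}

```text
time_s: 9.67
eef_pos: [0.4146, -0.0014, 0.1622]
ee_rot: [0.994, -0.11, -0.0, -0.0]
contact_force: [0.3, -0.2, -0.3]
grip_width: 0.0802
gripper_force: 0.0
```

Run:
```python
from m import *
s=ctrl.read_state();print(inv(s['eef_pos']),s['contact_force'],s['qpos']);rel(rk(-.25,0,.09),YAW-90)
d=cam('side');caddy(d);plate(d)
d=cam('top');caddy(d);plate(d)
```

```text
[-0.26604265 -0.00163679  0.09621639] [ 0.34844032 -0.18747245 -0.26983962] [-0.64554484 -0.02147342  0.57216398  2.05568357  0.01285123  1.10408682
 -1.86995071]
lin [ 0.401 -0.044  0.155] turn -0.39847508040105595
caddy hinge axes [-170.5    1.1] [105.1  96.7] 0.01 1454 x range [-0.2227 -0.1187] y [-0.0453  0.0485]
peg pts in hinge axes 621 [-0.048  0.014  0.027] [-0.081 -0.018  0.011] [-0.015  0.031  0.034]
caddy hinge axes [-145.8   -0.4] [56.7 91.8] 1.16 546 x range [-0.1712 -0.118 ] y [-0.0455  0.0451]
peg pts in hinge axes 492 [-0.049  0.001  0.029] [-0.082 -0.028  0.012] [-0.015  0.029  0.036]
```

{"fn": "move_arm", "kwargs": {"targets": [{"linear": [0.15,-0.04,0],"turn": -0.4},{"linear": [0.35,-0.04,0.1],"turn": -0.4},{"linear": [0.35,-0.04,0.5],"turn": -0.4},{"linear": [0.35,-0.04,1.0],"turn": -0.4},{"linear": [0.35,-0.04,1.5],"turn": -0.4},{"linear": [0.35,-0.04,2.1],"turn": -0.4},{"linear": [0.35,-0.04,2.1],"turn": -0.4},{"linear": [0.35,-0.04,2.1],"turn": -0.4}], "grip": 45}}

```text
time_s: 10.43
eef_pos: [0.4282, -0.0024, 0.0777]
ee_rot: [0.995, -0.103, -0.001, 0.001]
contact_force: [-0.6, 0.1, -0.1]
grip_width: 0.045
gripper_force: 0.0
```

Run:
```python
from m import *
s=ctrl.read_state();print(inv(s['eef_pos']),s['contact_force'],s['qpos']);rel(rk(-.235,0,.012),YAW-90);rel(rk(-.127,0,.012))
```

```text
[-2.52592150e-01  2.06683096e-04  1.17217934e-02] [-0.64970874  0.11011053 -0.10713252] [-0.61157003  0.15681939  0.58736309  2.11704302 -0.10902134  0.89937117
 -1.73789298]
lin [ 0.44   0.008 -0.008] turn 0.4296058217355494
lin [ 3.14   0.029 -0.014] turn None
```

{"fn": "move_arm", "kwargs": {"targets": [{"linear": [0.12,0,0],"turn": 0.4},{"linear": [0.24,0,0],"turn": 0.4},{"linear": [0.34,0,0],"turn": 0.4},{"linear": [0.42,0,0],"turn": 0.4},{"linear": [0.5,0,0],"turn": 0.4},{"linear": [0.6,0.005,0],"turn": 0.4},{"linear": [0.7,0.006,0],"turn": 0.4},{"linear": [0.8,0.007,0],"turn": 0.4},{"linear": [0.9,0.008,0],"turn": 0.4},{"linear": [1.0,0.009,0],"turn": 0.4},{"linear": [1.1,0.01,0],"turn": 0.4},{"linear": [1.2,0.01,0],"turn": 0.4},{"linear": [1.3,0.01,0],"turn": 0.4},{"linear": [1.4,0.01,0],"turn": 0.4},{"linear": [1.5,0.015,0],"turn": 0.4},{"linear": [1.5,0.015,0],"turn": 0.4}]}}

```text
time_s: 11.77
eef_pos: [0.4884, -0.0151, 0.0784]
ee_rot: [0.994, -0.107, 0.001, 0.0]
contact_force: [0.8, 0.1, 0.6]
grip_width: 0.0449
gripper_force: 0.0
```

Run:
```python
from m import *
s=ctrl.read_state();print(inv(s['eef_pos']),s['contact_force']);rel(rk(-.127,0,.012),YAW-90)
d=cam('side');caddy(d);plate(d)
d=cam('top');caddy(d)
```

```text
[-0.19102301  0.00055327  0.01236643] [0.77307205 0.12549294 0.5913412 ]
lin [1.601 0.012 0.011] turn -0.05468601886417446
caddy hinge axes [-137.5    5.5] [131.3 105.6] 0.14 1290 x range [-0.2022 -0.0724] y [-0.0455  0.0548]
peg pts in hinge axes 464 [-0.039  0.016  0.028] [-0.063 -0.018  0.01 ] [-0.014  0.032  0.034]
caddy hinge axes [-138.9   31.3] [128.9   0. ] 171.18 2 x range [-0.2019 -0.0758] y [0.0215 0.0411]
```

{"fn": "move_arm", "kwargs": {"targets": [{"linear": [0.08,0,0],"turn": 0},{"linear": [0.16,0,0],"turn": 0},{"linear": [0.24,0,0],"turn": 0},{"linear": [0.32,0,0],"turn": 0},{"linear": [0.4,0,0],"turn": 0},{"linear": [0.48,0,0],"turn": 0},{"linear": [0.56,0,0],"turn": 0}]}}

```text
time_s: 12.45
eef_pos: [0.5095, -0.0197, 0.0782]
ee_rot: [0.994, -0.107, -0.0, 0.0]
contact_force: [-2.7, 0.5, 0.4]
grip_width: 0.045
gripper_force: 0.0
```

{"fn": "move_arm", "kwargs": {"targets": [{"linear": [0.08,0,0],"turn": 0},{"linear": [0.16,0,0],"turn": 0},{"linear": [0.24,0,0],"turn": 0},{"linear": [0.32,0,0],"turn": 0},{"linear": [0.4,0,0],"turn": 0},{"linear": [0.48,0.005,0],"turn": 0},{"linear": [0.56,0.005,0],"turn": 0},{"linear": [0.64,0.005,0],"turn": 0},{"linear": [0.72,0.005,0],"turn": 0}]}}

```text
time_s: 13.2
eef_pos: [0.5376, -0.026, 0.0782]
ee_rot: [0.994, -0.107, -0.0, 0.0]
contact_force: [-2.3, 1.1, 1.0]
grip_width: 0.045
gripper_force: 0.0
```

Run:
```python
from m import *
s=ctrl.read_state();print(inv(s['eef_pos']),s['contact_force']);rel(rk(-.127,0,.012),YAW-90)
d=cam('side');caddy(d);cv2.imwrite('pics/s3.png',cv2.resize(d['image'][60:270,130:410,::-1],None,fx=2.5,fy=2.5))
```

```text
[-0.14060785  0.00033266  0.01221876] [-2.3051857   1.1220926   0.96823371]
lin [0.34  0.008 0.005] turn -0.048461771647311025
caddy hinge axes [-87.4   1.1] [112.1 132.1] 89.92 1204 x range [-0.1521 -0.0222] y [-0.0458  0.0538]
```

View pics/s3.png

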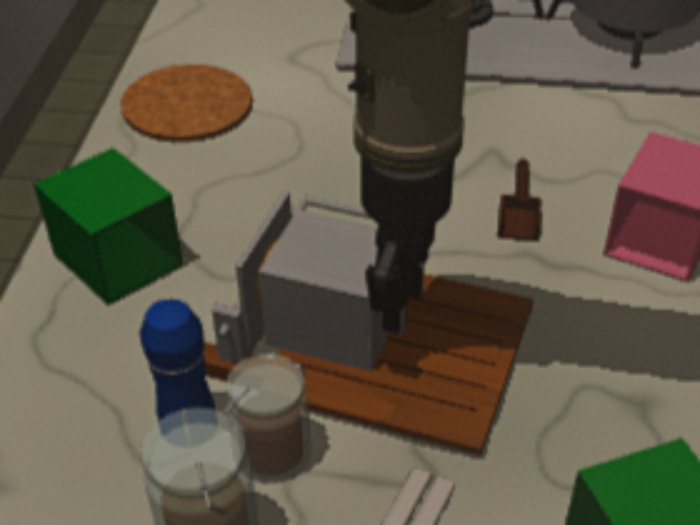

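The picture shows the caddy riding straight over the peg, rim at about (260,290) and just short of the seat plate at (250,270). I push the last ~13 mm slowly.

{"fn": "move_arm", "kwargs": {"targets": [{"linear": [0.05,0,0],"turn": 0},{"linear": [0.1,0,0],"turn": 0},{"linear": [0.15,0,0],"turn": 0},{"linear": [0.2,0,0],"turn": 0},{"linear": [0.24,0,0],"turn": 0},{"linear": [0.27,0,0],"turn": 0}]}}

```text
time_s: 13.75
eef_pos: [0.5481, -0.0282, 0.0783]
ee_rot: [0.994, -0.107, 0.0, 0.0]
contact_force: [-2.6, 0.3, 0.7]
grip_width: 0.0448
gripper_force: 0.0
```

{"fn": "move_arm", "kwargs": {"targets": [{"linear": [0.02,0,0],"turn": 0},{"linear": [0.04,0,0],"turn": 0},{"linear": [0.06,0,0],"turn": 0}]}}

```text
time_s: 14.0
eef_pos: [0.5481, -0.0282, 0.0775]
ee_rot: [0.994, -0.107, -0.002, -0.0]
contact_force: [-13.4, 3.0, 5.7]
grip_width: 0.0448
gripper_force: 0.0
```

{"fn": "move_arm", "kwargs": {"targets": [{"linear": [-0.06,0,0],"turn": 0},{"linear": [-0.2,0,0],"turn": 0},{"linear": [-0.5,0,0],"turn": 0},{"linear": [-0.5,0,-0.7],"turn": 0},{"linear": [-0.5,0,-1.5],"turn": 0},{"linear": [-0.5,0,-2.3],"turn": 0},{"linear": [-0.4,0.4,-2.5],"turn": -7},{"linear": [-0.3,0.8,-2.5],"turn": -14},{"linear": [-0.1,1.2,-2.5],"turn": -21},{"linear": [0,1.6,-2.5],"turn": -28},{"linear": [0.1,2.0,-2.5],"turn": -35},{"linear": [0.2,2.4,-2.5],"turn": -42},{"linear": [0.3,2.8,-2.5],"turn": -49},{"linear": [0.45,3.2,-2.5],"turn": -56},{"linear": [0.6,3.6,-2.5],"turn": -63},{"linear": [0.8,3.9,-2.5],"turn": -70},{"linear": [0.8,3.95,-2.5],"turn": -77},{"linear": [0.8,3.95,-2.5],"turn": -84},{"linear": [0.8,3.95,-2.5],"turn": -90},{"linear": [0.8,3.95,-2.5],"turn": -90}]}}

```text
time_s: 15.67
eef_pos: [0.5481, -0.1903, 0.1785]
ee_rot: [0.777, 0.629, 0.0, 0.001]
contact_force: [0.5, -0.0, 0.1]
grip_width: 0.0453
gripper_force: 0.0
```

Run:
```python
from m import *
s=ctrl.read_state();print(inv(s['eef_pos']),s['contact_force'],s['qpos']);rel(rk(-.096,-.157,.002),YAW)
d=cam('side');caddy(d)
d=cam('top');caddy(d)
Q=pts(d);h=cv2.cvtColor(d['image'],cv2.COLOR_RGB2HSV)
m=(h[...,0]<25)&(h[...,1]>90)&(Q[...,2]>.05)
P=np.array([inv(p) for p in Q[m]]);P=P[(abs(P[:,0]+.05)<.07)&(abs(P[:,1])<.06)];print('wood visible',len(P))
```

```text
[-0.09561278 -0.15808786  0.11250588] [ 0.49849789 -0.0395186   0.06234227] [-0.0600899   0.34876937  0.43021586  1.6238309  -0.15334138  1.20130827
  0.19313794]
lin [ 0.028 -0.013  2.763] turn 0.19605205121524705
caddy hinge axes [-64.9   1. ] [ 95.6 104. ] 89.69 1333 x range [-0.1161 -0.0136] y [-0.0458  0.0478]
caddy hinge axes [-64.6  -1.3] [ 92.2 103.2] 89.78 1180 x range [-0.116  -0.0133] y [-0.0467  0.0445]
wood visible 0
```

{"fn": "move_arm", "kwargs": {"targets": [{"linear": [0.03,0,0.7],"turn": 0},{"linear": [0.03,0,1.4],"turn": 0},{"linear": [0.03,0,2.1],"turn": 0},{"linear": [0.03,0,2.65],"turn": 0},{"linear": [0.03,0,2.65],"turn": 0}]}}

```text
time_s: 16.18
eef_pos: [0.5454, -0.1874, 0.0677]
ee_rot: [0.779, 0.627, -0.002, -0.003]
contact_force: [-0.6, 0.8, 0.3]
grip_width: 0.045
gripper_force: 0.0
```

{"fn": "move_arm", "kwargs": {"targets": [{"linear": [0,0,0],"turn": 0},{"linear": [0,0,0],"turn": 0},{"linear": [0,0,0],"turn": 0},{"linear": [0,0,0],"turn": 0},{"linear": [0,0,0],"turn": 0},{"linear": [0,0,0],"turn": 0}], "grip": 8, "newtons": 40}}

```text
time_s: 16.68
eef_pos: [0.5475, -0.1888, 0.074]
ee_rot: [0.779, 0.627, -0.0, -0.0]
contact_force: [-7.7, 1.1, 4.0]
grip_width: 0.0167
gripper_force: 39.0
```

Run:
```python
from h import *
s=ctrl.read_state();print(inv(s['eef_pos']),s['contact_force'])
for th in np.linspace(0,1.59,31):
    print(round(th,2),(.095*(1-np.cos(th))/.04).round(2),(-.095*np.sin(th)/.04).round(2))
```

```text
[-0.09652102 -0.15676109  0.00795551] [-7.74431071  1.12758914  3.9800409 ]
0.0 0.0 -0.0
0.05 0.0 -0.13
0.11 0.01 -0.25
0.16 0.03 -0.38
0.21 0.05 -0.5
0.26 0.08 -0.62
0.32 0.12 -0.74
0.37 0.16 -0.86
0.42 0.21 -0.98
0.48 0.27 -1.09
0.53 0.33 -1.2
0.58 0.39 -1.31
0.64 0.46 -1.41
0.69 0.54 -1.51
0.74 0.62 -1.6
0.8 0.71 -1.7
0.85 0.8 -1.78
0.9 0.9 -1.86
0.95 1.0 -1.94
1.01 1.11 -2.01
1.06 1.21 -2.07
1.11 1.33 -2.13
1.17 1.44 -2.18
1.22 1.56 -2.23
1.27 1.68 -2.27
1.33 1.8 -2.3
1.38 1.92 -2.33
1.43 2.04 -2.35
1.48 2.17 -2.37
1.54 2.29 -2.37
1.59 2.42 -2.37
```

{"fn": "move_arm", "kwargs": {"targets": [{"linear": [0,0,-0.06],"turn": 0},{"linear": [0,0,-0.13],"turn": 0},{"linear": [0,0,-0.19],"turn": 0},{"linear": [0,0.01,-0.25],"turn": 0},{"linear": [0,0.02,-0.31],"turn": 0},{"linear": [0,0.03,-0.38],"turn": 0},{"linear": [0,0.04,-0.44],"turn": 0},{"linear": [0,0.05,-0.5],"turn": 0},{"linear": [0,0.08,-0.62],"turn": 0},{"linear": [0,0.12,-0.74],"turn": 0},{"linear": [0,0.16,-0.86],"turn": 0}]}}

```text
time_s: 17.6
eef_pos: [0.552, -0.1897, 0.1057]
ee_rot: [0.779, 0.627, -0.002, -0.002]
contact_force: [-9.9, 0.7, -6.7]
grip_width: 0.0167
gripper_force: 39.2
```

Run:
```python
from h import *
s=ctrl.read_state();print(inv(s['eef_pos']),s['contact_force'],s['moment'])
d=cam('side');cv2.imwrite('pics/s4.png',cv2.resize(d['image'][60:270,130:410,::-1],None,fx=2.5,fy=2.5))
```

```text
[-0.09192194 -0.15670671  0.03967835] [-9.89091812  0.71803694 -6.70320716] [0.24313224 2.41562676 0.0321826 ]
```

View pics/s4.png

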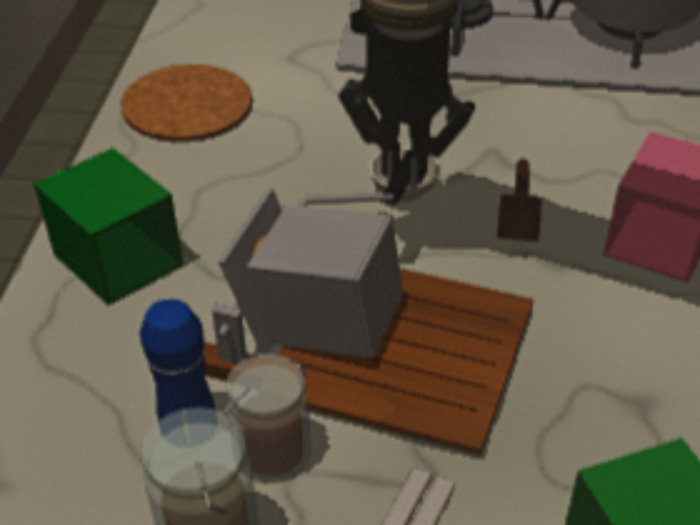

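Caddy is lifting with the peg, lower rim at the plate, with a small gap at the top rim (260,250) that should close as the tilt grows. I continue.

{"fn": "move_arm", "kwargs": {"targets": [{"linear": [0,0.02,-0.11],"turn": 0},{"linear": [0,0.07,-0.22],"turn": 0},{"linear": [0,0.13,-0.33],"turn": 0},{"linear": [0,0.19,-0.44],"turn": 0},{"linear": [0,0.26,-0.54],"turn": 0},{"linear": [0,0.34,-0.64],"turn": 0},{"linear": [0,0.42,-0.73],"turn": 0},{"linear": [0,0.51,-0.83],"turn": 0},{"linear": [0,0.6,-0.91],"turn": 0},{"linear": [0,0.7,-0.99],"turn": 0},{"linear": [0,0.8,-1.07],"turn": 0},{"linear": [0,0.9,-1.14],"turn": 0}]}}

```text
time_s: 18.65
eef_pos: [0.5824, -0.1969, 0.154]
ee_rot: [0.779, 0.627, -0.004, -0.007]
contact_force: [-46.7, 13.5, 39.6]
grip_width: 0.0167
gripper_force: 41.5
```

Run:
```python
from h import *
s=ctrl.read_state();p=inv(s['eef_pos']);print(p,np.arctan2(p[2]-.007,-p[0]),s['contact_force'],s['moment'])
d=cam('side');cv2.imwrite('pics/s5.png',cv2.resize(d['image'][60:270,130:410,::-1],None,fx=2.5,fy=2.5))
```

```text
[-0.06072402 -0.15730167  0.08799644] 0.9274794669245519 [-46.65030499  13.5011691   39.6080152 ] [ 3.07422304 10.65156475  0.06159427]
```

View pics/s5.png

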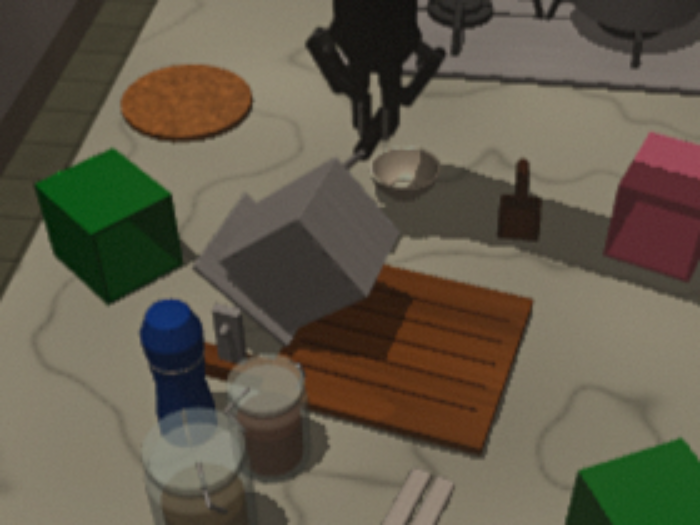

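Force on the grip rose to about 60 N radially: the path is tighter than the real circle. I ease the path outward while swinging a little further, past the self-holding angle.

{"fn": "move_arm", "kwargs": {"targets": [{"linear": [0,0.0,-0.08],"turn": 0},{"linear": [0,0.05,-0.13],"turn": 0},{"linear": [0,0.1,-0.18],"turn": 0},{"linear": [0,0.16,-0.23],"turn": 0}]}}

```text
time_s: 19.03
eef_pos: [0.5937, -0.1992, 0.1635]
ee_rot: [0.779, 0.627, -0.001, -0.002]
contact_force: [-17.8, 3.8, 12.9]
grip_width: 0.0163
gripper_force: 39.1
```

```bash
cat >> m.py <<'E'
def bottom(q):
    Q=pts(q);h=cv2.cvtColor(q['image'],cv2.COLOR_RGB2HSV)
    m=(h[...,1]<60)&(Q[...,2]>.1)
    P=np.array([inv(p) for p in Q[m]]);P=P[(abs(P[:,1])<.035)&(abs(P[:,0])<.15)&(P[:,2]>.04)&(P[:,2]<.14)]
    # two faces: RANSAC biggest plane with normal in xz
    best=None;rng=np.random.default_rng(0)
    for k in range(4):
        bm=None
        for _ in range(300):
            a,b=P[rng.choice(len(P),2,False)][:,[0,2]];t=b-a;L=np.hypot(*t)
            if L<.02: continue
            n=np.array([-t[1],t[0]])/L;r=abs((P[:,[0,2]]-a)@n);mm=r<.002
            if bm is None or mm.sum()>bm.sum(): bm=mm
        S=P[bm][:,[0,2]];c=S.mean(0);n=np.linalg.svd(S-c)[2][1];n*=np.sign(n[1])
        print('plane n(x,z)',n.round(3),'angle of normal',np.arctan2(n[1],-n[0]).round(3),'dist from hinge',(c@n).round(4),bm.sum(),'along',np.percentile((S-c)@[n[1],-n[0]],[1,99]).round(3));P=P[~bm]
        if len(P)<80: break
E
python3 - <<'E'
from m import *
s=ctrl.read_state();p=inv(s['eef_pos']);print(p,s['contact_force'],s['moment'])
for n in('top','side'): bottom(cam(n))
E
```

```text
[-0.04918065 -0.15714574  0.09746079] [-17.83337578   3.82732543  12.86745729] [0.74504817 4.09547322 0.06366147]
plane n(x,z) [-0.625  0.78 ] angle of normal 0.895 dist from hinge 0.1225 633 along [-0.047  0.044]
plane n(x,z) [0.781 0.624] angle of normal 2.468 dist from hinge 0.0456 348 along [-0.048  0.051]
plane n(x,z) [-0.624  0.781] angle of normal 0.897 dist from hinge 0.1254 125 along [-0.047  0.039]
plane n(x,z) [-0.605  0.796] angle of normal 0.921 dist from hinge 0.1213 895 along [-0.046  0.044]
plane n(x,z) [0.795 0.607] angle of normal 2.489 dist from hinge 0.0444 145 along [-0.047  0.052]
```

Contact has eased; the bar has been rolling toward the fingertips. I open slightly to a loose cage (the fingers still catch the lever), lower it, then push on.

{"fn": "move_arm", "kwargs": {"targets": [{"linear": [0,-0.03,-0.03],"turn": 0},{"linear": [0,-0.05,-0.03],"turn": 0},{"linear": [0,-0.05,0],"turn": 0},{"linear": [0,-0.05,0.1],"turn": 0},{"linear": [0,-0.05,0.2],"turn": 0},{"linear": [0,-0.05,0.3],"turn": 0},{"linear": [0,-0.05,0.3],"turn": 0}], "grip": 23}}

```text
time_s: 19.72
eef_pos: [0.5935, -0.1983, 0.148]
ee_rot: [0.778, 0.628, -0.001, -0.001]
contact_force: [0.2, 0.1, -0.0]
grip_width: 0.0226
gripper_force: 0.0
```

Run:
```python
from m import *
s=ctrl.read_state();p=inv(s['eef_pos']);print(p,s['contact_force'],s['grip_width'])
d=cam('side');bottom(d)
Q=pts(d);h=cv2.cvtColor(d['image'],cv2.COLOR_RGB2HSV)
P=np.array([inv(p) for p in Q[(h[...,2]<60)&(Q[...,2]>.1)&(Q[...,2]<.17)]]);P=P[(P[:,1]<-.115)&(P[:,1]>-.2)&(abs(P[:,0]+.04)<.06)]
for a in(-.125,-.135,-.145,-.165,-.175,-.185):
    p=P[abs(P[:,1]-a)<.005]; print(a,len(p),np.median(p,0).round(4) if len(p) else '')
```

```text
[-0.0495761  -0.15635542  0.08196946] [ 0.2253917   0.11207378 -0.02983852] 0.022623953716691517
plane n(x,z) [-0.501  0.865] angle of normal 1.046 dist from hinge 0.1149 885 along [-0.046  0.044]
-0.125 18 [-0.0525 -0.1254  0.0893]
-0.135 17 [-0.0519 -0.1343  0.0889]
-0.145 121 [-0.0573 -0.1465  0.0886]
-0.165 18 [-0.0495 -0.1635  0.0903]
-0.175 6 [-0.0484 -0.1751  0.0901]
-0.185 1 [-0.0455 -0.1882  0.0872]
```

The caddy has settled fully home: its bottom lies 114.9 mm from the hinge, square with the peg at 1.046 rad. I push on inside the loose cage.

{"fn": "move_arm", "kwargs": {"targets": [{"linear": [0,0.06,-0.04],"turn": 0},{"linear": [0,0.13,-0.08],"turn": 0},{"linear": [0,0.2,-0.11],"turn": 0},{"linear": [0,0.27,-0.14],"turn": 0},{"linear": [0,0.34,-0.17],"turn": 0},{"linear": [0,0.41,-0.2],"turn": 0},{"linear": [0,0.48,-0.22],"turn": 0},{"linear": [0,0.55,-0.24],"turn": 0},{"linear": [0,0.62,-0.26],"turn": 0},{"linear": [0,0.69,-0.28],"turn": 0},{"linear": [0,0.76,-0.29],"turn": 0},{"linear": [0,0.83,-0.3],"turn": 0},{"linear": [0,0.9,-0.31],"turn": 0},{"linear": [0,0.96,-0.31],"turn": 0},{"linear": [0,1.02,-0.32],"turn": 0},{"linear": [0,1.08,-0.32],"turn": 0},{"linear": [0,1.13,-0.32],"turn": 0}]}}

```text
time_s: 21.18
eef_pos: [0.6384, -0.2084, 0.1623]
ee_rot: [0.779, 0.628, -0.0, 0.0]
contact_force: [-3.1, 0.4, 1.9]
grip_width: 0.0231
gripper_force: 1.8
```

{"fn": "move_arm", "kwargs": {"targets": [{"linear": [0,0.03,0],"turn": 0},{"linear": [0,0.06,0],"turn": 0},{"linear": [0,0.09,0],"turn": 0},{"linear": [0,0.09,0],"turn": 0}]}}

```text
time_s: 21.52
eef_pos: [0.6419, -0.209, 0.1621]
ee_rot: [0.778, 0.628, -0.0, 0.0]
contact_force: [-1.6, 0.4, 0.9]
grip_width: 0.0231
gripper_force: 1.0
```

Run:
```python
from m import *
s=ctrl.read_state();p=inv(s['eef_pos']);print(p,s['contact_force'],s['grip_width'])
def topface(n):
    Q=pts(cam(n)).reshape(-1,3);Q=Q[~np.isnan(Q[:,0])];P=np.array([inv(p) for p in Q[(abs(Q[:,2]-.18)<.03)&(abs(Q[:,0]-.67)<.1)]]);P=P[(abs(P[:,0])<.055)&(abs(P[:,1])<.044)]
    A=np.c_[P[:,0],P[:,1],np.ones(len(P))]
    for _ in range(5):
        k=np.linalg.lstsq(A,P[:,2],rcond=None)[0];r=abs(A@k-P[:,2]);m=r<max(.002,2*np.median(r));A,P=A[m],P[m]
    print(n,'theta',1.5708+k[0],'roll',k[1],'height',k[2],len(P),P[:,0].min(),P[:,0].max())
topface('top');topface('side')
```

```text
[-3.35456356e-06 -1.56578866e-01  9.61480678e-02] [-1.61358436  0.36288719  0.87172215] 0.023096563836242284
top theta 1.5838603763146613 roll -0.001799965827315203 height 0.11570640368928117 822 -0.05478527754748962 0.03610554654090721
side theta 1.5857866123177662 roll -0.0032293100039473416 height 0.11441801211557774 908 -0.05491904835371915 0.03643433291847392
```

{"fn": "move_arm", "kwargs": {"targets": [{"linear": [0,0.02,0],"turn": 0},{"linear": [0,0.04,0],"turn": 0},{"linear": [0,0.05,0],"turn": 0},{"linear": [0,0.05,0],"turn": 0}]}}

```text
time_s: 21.95
eef_pos: [0.6437, -0.2094, 0.1623]
ee_rot: [0.779, 0.628, -0.0, 0.0]
contact_force: [-2.5, 0.4, 1.8]
grip_width: 0.0229
gripper_force: 1.4
```

{"fn": "move_arm", "kwargs": {"targets": [{"linear": [0,-0.03,0],"turn": 0},{"linear": [0,-0.05,0],"turn": 0},{"linear": [0,-0.05,0],"turn": 0},{"linear": [0,-0.05,0],"turn": 0},{"linear": [0,-0.05,-0.3],"turn": 0},{"linear": [0,-0.05,-0.8],"turn": 0},{"linear": [0,-0.05,-1.5],"turn": 0},{"linear": [0,-0.05,-2.2],"turn": 0},{"linear": [-0.5,-0.5,-2.6],"turn": 0},{"linear": [-1,-1,-2.6],"turn": 0},{"linear": [-1,-1,-2.6],"turn": 0},{"linear": [-1,-1,-2.6],"turn": 0}], "grip": 36}}

```text
time_s: 22.95
eef_pos: [0.5949, -0.2421, 0.2682]
ee_rot: [0.78, 0.626, 0.0, 0.001]
contact_force: [0.1, 0.3, -1.3]
grip_width: 0.0361
gripper_force: 0.0
```

Run:
```python
from m import *
s=ctrl.read_state();p=inv(s['eef_pos']);print(p,s['contact_force'],s['time_s'])
def topface(n):
    d=cam(n);Q=pts(d).reshape(-1,3);Q=Q[~np.isnan(Q[:,0])];P=np.array([inv(p) for p in Q[(abs(Q[:,2]-.18)<.03)&(abs(Q[:,0]-.67)<.1)]]);P=P[(abs(P[:,0])<.055)&(abs(P[:,1])<.044)]
    A=np.c_[P[:,0],P[:,1],np.ones(len(P))]
    for _ in range(5):
        k=np.linalg.lstsq(A,P[:,2],rcond=None)[0];r=abs(A@k-P[:,2]);m=r<max(.002,2*np.median(r));A,P=A[m],P[m]
    print(n,'theta',1.5708+k[0],'roll',k[1],'height',k[2],len(P));return d
topface('top');d=topface('side')
cv2.imwrite('pics/s6.png',cv2.resize(d['image'][40:320,120:430,::-1],None,fx=2.1,fy=2.1))
```

```text
[-0.0389616  -0.19882406  0.20223982] [ 0.09872868  0.29429825 -1.27585952] 22.95
top theta 1.573780960652678 roll -6.932727270005101e-05 height 0.11554642973815019 782
side theta 1.5728282838234215 roll 0.0015665508815265738 height 0.1144263615226272 886
```

View pics/s6.png

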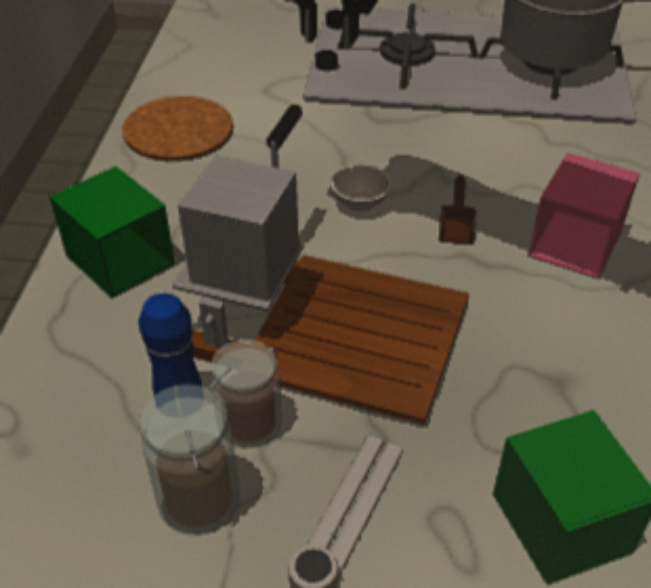

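The caddy stands mouth-down, flush on the upright peg at (240,230). The bystanders are in place and the gripper is clear.

```bash
python3 -c "
from station import ctrl
print(ctrl.sign_off())"
```

```text
the job is handed in; nothing more can be done
None
```

The caddy is up to drain: it stands mouth-down with its rim home on the seat plate, the peg measured upright at about 1.573 rad, the gripper is clear, and the job was handed in at about 23 s; while I was swinging the lever, the wrist force briefly reached about 63 N (limit 120 N).

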